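# Unsnap a battery cover by its two side tabs

### The job

Take the cover off the yellow lamp battery box: pinch its two red tabs together until you just feel both of them meet their stops, without crushing them, and lift the cover off while they are pinched. Set the cover down gently on the middle of the blue magazine, right way up, and let go of it. Leave the wax pot, the grey bottle and the white tin where they stand.

Things in the scene. Friction and masses are not known exactly. Their poses are not given: they have to be found in the camera images.
- battery_box: yellow open-topped box on a black foot plate (172 x 108 x 8 mm), fixed to the table. Origin under its centre on the table, x along its length, y across it, z up. Walls 152 x 92 mm outside, 4 mm thick; rim 50 mm above the table.
- box_mouth (a point): centre of the box's mouth, at rim height. Below, in the middle of each long side, a hidden steel catch plate: a ledge over the tab's hook (1 mm play in height) and a firm stop behind the tab. Both plates are set alike, but unseen and different each time: a tab comes free of its ledge at 2.5 to 8.5 mm of inward travel from its place with the cover centred, and meets its stop 1.5 mm further in.
- cover: grey snap cover, about 0.13 kg, on the box's rim. Origin: middle of its plate's underside; axes as the box's (x along, y across, z up). Plate 154 x 92 x 6 mm, notched 34 mm long at the middle of each long side for the red tabs. End skirts (x = +-68 mm) and the tabs' hooks reach 14 mm below the plate's underside; it stands level on these. 1.5 mm sideways play in the box.
- tab_grip (a point): point on the cover midway between its two red tabs, 17 mm above the plate's underside. Tabs: upright, at x = 0, 28 mm long in x, 4 mm thick, tops 28 mm above the plate's underside (22 mm clear of it); outer faces 62 mm apart at rest. Each slides inward along y on a spring: 2 N at rest plus 0.7 N per mm, 12 mm at most; at its stop in the box force rises steeply. They bear 34 N, both fingers added.
- magazine_blue: blue magazine lying flat, fixed, 251 (x) x 206 (y) mm, about 5 mm thick. Origin under its centre on the table.
- wax_pot: low round pot with a grey lid, 69 mm across, 41 mm high, loose. Origin under its centre.
- pet_a: plain grey bottle, 62 mm across, 204 mm high, loose. Origin under its centre.
- white_tin: white closed tin, 78 mm across, 85 mm high, loose. Origin under its centre.
Mind the look-alikes: they are no part of the job. Several things have the shape of the cover; the one meant has the colours described above.

How it is judged (in metres and radians):
On the way:
1. the cover is lifted clear of the box, held by the fingers (z of cover in the frame of battery_box above 0.075 m and contact force between the fingers and cover above 2 N), for 0.2 s.
At the end, for the whole second after the job is handed in: the cover stands on the blue magazine, its centre within 60 mm of the magazine's centre, right way up (within 0.12 rad of level, underside of its plate lower than 26 mm), released and at rest (contact force between cover and magazine_blue above 0.3 N and horizontal distance between cover and magazine_blue below 0.06 m and height (world z) of cover below 0.026 m and angle between cover's own z axis and vertical below 0.12 rad and linear speed of cover below 0.02 m/s and contact force between the fingers and cover below 0.05 N); the robot touches nothing.
It fails at once if the tabs are crushed: fingers squeeze the cover with more than 34 N, both fingers added (contact force between the fingers and cover above 34 N).
It fails at once if the cover is dropped or thrown: it moves faster than 0.4 m/s while no finger touches it (linear speed of cover above 0.4 m/s and contact force between the fingers and cover below 0.05 N).
It fails at once if the cover is set down hard: more than 30 N on the magazine (contact force between cover and magazine_blue above 30 N).
It fails at once if the wax pot, the bottle or the white tin is moved more than 20 mm (distance of any of wax_pot, pet_a, white_tin from where it was at the start of the episode above 0.02 m).
It also fails if it takes over 72 s, if anything falls off the work surface, if the arm or the gripper's body presses on something with over 40 N, if the wrist force passes 120 N, or if a joint passes its speed limit or range.

### The arm

A 6-joint arm with a two-finger parallel gripper is mounted at the origin on a cart in front of the work surface, level with it; the furniture and walls round the work are solid. World frame = base frame: x ahead of the robot, y to its left, z up, the work surface at z = 0. Lengths are in m, angles in degrees, forces in N, time in s.
With the tool pointing down it reaches from about 0.425 to 0.925 m from the base axis. Payload 12.5 kg.
Tool frame: the origin (TCP) lies midway between the tips of the shut fingers; the grasp point (between the pads) lies 19 mm behind it (ctrl.grip_point_offset is the distance from the TCP to the grasp point, in m); z points along the fingers, y is the line along which they close (so a half turn about z gives the same grasp; the last joint's range is limited). The gripper opens to 85 mm and grips with 20 to 120 N. Pads are 22 mm wide; open, the fingers measure 114 mm over their backs; the gripper's body (76 mm by 85 mm) begins 54 mm behind the grasp point. The pads swing forward as they close: fully open they stand 13 mm farther back than shut.
Start: joints at [-6.05, 28.126, 89.318, -0, 62.55, -6.05], TCP at [0.625, 0, 0.193] pointing down, gripper open.
Joint ranges: [-177.58, 177.58], [-47.91, 125.51], [2.72, 160], [-65.01, 245.01], [3.68, 167.84], [-153.87, 153.87]. Speed limits (degrees/s): [127.2, 127.2, 159.86, 180, 180, 180].

### API

Orientations are given as a 3x3 rotation matrix whose columns are the frame's x, y, z axes.
In Python, from plant import sensors, cams, ctrl gives the robot as it stands.
- The arm moves only by the tool step_arm, never from a script. Its argument "moves" is a list of rows, each a list of 7 numbers: the turn, a rotation vector about the tool's x, y, z in normalised numbers (1 is 2 pi rad), then the shift along the tool's x, y, z in fractions of the full range, 1 being 0.5 m, then the finger opening in cm, from 0 to 8.54. In form: [[wx, wy, wz, dx, dy, dz, gripper], ...]. A call has 1 to 12 rows; each row is the pose to reach, as a shift and turn from the pose commanded when the call began, along the tool's axes at that moment; what a row does not reach only later rows make up. A row lasts 1/12 s, in which the tool goes at most 41.7 mm and 7.16 degrees, less where a joint would pass 70% of its speed; a pose out of reach is approached as far as the arm can. A shift or turn number past 1, either way, is cut back to 1. A call with a gripper value outside its range is refused whole. The fingers move at their own pace and stop on an object; the grip force is fixed at half the most. Time passes only in rows, so rows that repeat a pose let the fingers close. It gives the time, the measured TCP pose, the force, the opening and the grip force at its end, in the units of the state.
- sensors.read_state(): the state, without advancing time (a new reading comes with each control period).
- cams.get_image(name): name is "scene" or "side" or "wrist"; returns a dict with "frame" (480x640x3 uint8, red, green, blue), "camera_matrix" (3x3 intrinsics, pixels), "k1" (the pictures are not rectified: a ray, as slopes to the right and down, at radius r is drawn at 1 + k1 r^2 times it, then the intrinsics apply), "rvec" (rotation vector, rad) and "tvec" (3), from world to camera coordinates, as OpenCV has them; the wrist camera has in their place "T_tool_cam" (4x4, takes a point from camera to tool coordinates, whose origin is the TCP and whose axes are the flange's). Camera axes: x right, y down, z forward; pixel columns grow to the right and rows downward; lengths in m; the calibration is good to about 2 mm. A picture is of the moment at which its call begins: read the wrist's pose just before it. There is no depth.
- ctrl.sign_off(): hands the job in; it is judged then, once.
The state is a dict: "clock": time; "joints": joint angles; "joint_velocities": joint speeds; "tau": joint torques, N m; "position": TCP position; "tcp_rot": TCP orientation; "contact_force": force on the tool from outside, world axes, zero at the start; "wrist_torque": the same for the moment, N m; "finger_gap": finger opening in m; "grasp_force": force on a finger pad.
Only numpy, scipy, OpenCV 4.12 (cv2) and the standard library are available. Lean on these libraries where they do the work, as an engineer would, in place of code of your own. Each camera call takes 0.05 s, during which the arm holds its last target. There are 200 camera calls.

## Working session

There is one attempt and no reset: what is moved stays moved. The work goes in short steps, Python scripts to look and compute and a tool call to move; the robot and the scene stay as the last step left them, time stands still between calls to the robot, and variables do not carry over. Pictures are saved under pics/ and viewed, at most 12 in all, crops included, and the job is handed in when it is done.

Besides the shell and the picture viewer there is one more tool, called after "Call:" as name(argument=value, ...), one argument or row to a line, values as JSON. step_arm: Moves the arm, as the interface text tells. Its arguments: {"type":"object","properties":{"moves":{"type":"array"}},"required":["moves"]}

```bash
mkdir -p pics; cat > h.py <<'E'
import numpy as np, cv2
from plant import sensors, cams, ctrl
def grab(n):
    s=sensors.read_state(); im=cams.get_image(n)
    if n=="wrist":
        T=np.eye(4);T[:3,:3]=np.array(s["tcp_rot"]);T[:3,3]=s["position"]
        W=T@np.array(im["T_tool_cam"]); R=W[:3,:3].T; t=-R@W[:3,3]
    else:
        R=cv2.Rodrigues(np.array(im["rvec"],float))[0]; t=np.array(im["tvec"],float).ravel()
    return dict(f=im["frame"],K=np.array(im["camera_matrix"]),k1=im["k1"],R=R,t=t,s=s)
def save(c,p,f=None): cv2.imwrite("pics/"+p,cv2.cvtColor(c["f"] if f is None else f,cv2.COLOR_RGB2BGR))
def px2w(c,uv,z):
    d=np.array([c["k1"],0,0,0,0.])
    n=cv2.undistortPoints(np.array(uv,float).reshape(-1,1,2),c["K"],d).reshape(-1,2)
    r=np.c_[n,np.ones(len(n))]@c["R"]; o=-c["R"].T@c["t"]
    return o+r*((np.asarray(z)-o[2])/r[:,2])[:,None]
def w2px(c,P):
    return cv2.projectPoints(np.array(P,float).reshape(-1,1,3),cv2.Rodrigues(c["R"])[0],c["t"],c["K"],np.array([c["k1"],0,0,0,0.]))[0].reshape(-1,2)
E
python3 - <<'E'
from h import *
for n in("scene","side","wrist"):
    c=grab(n);save(c,n+"0.png");np.save(n+"0.npy",c,allow_pickle=True);print(n,(-c["R"].T@c["t"]).round(3),c["k1"])
s=c["s"];print(s["position"],s["tcp_rot"],s["contact_force"],s["finger_gap"],s["grasp_force"],s["clock"],ctrl.grip_point_offset)
E
```

```text
scene [-0.286 -0.714  0.551] -0.030333881186664993
side [0.05  1.086 0.543] 0.0026801756950233964
wrist [0.625 0.074 0.373] -0.004588184305173606
[6.24762835e-01 3.67363557e-05 1.92292216e-01] [[ 2.28528165e-05  9.99999506e-01 -9.93867710e-04]
 [ 9.99999995e-01 -2.27579634e-05  9.54495298e-05]
 [ 9.54268642e-05 -9.93869886e-04 -9.99999502e-01]] [0.65731835 0.64505648 0.18146988] 0.08548295003591623 0.0 0.1 0.0187
```

View pics/scene0.png

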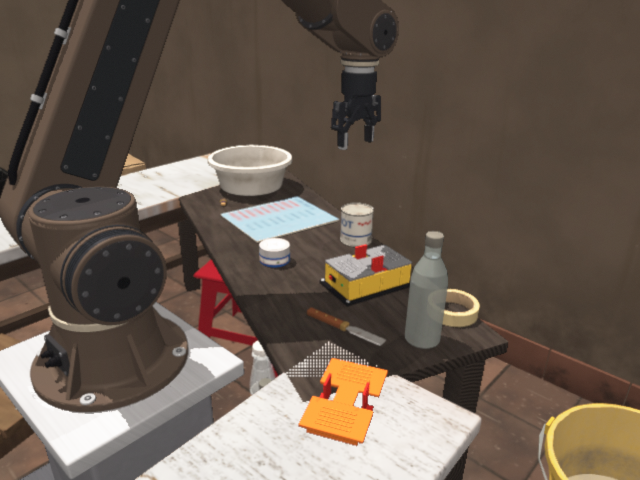

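View pics/side0.png

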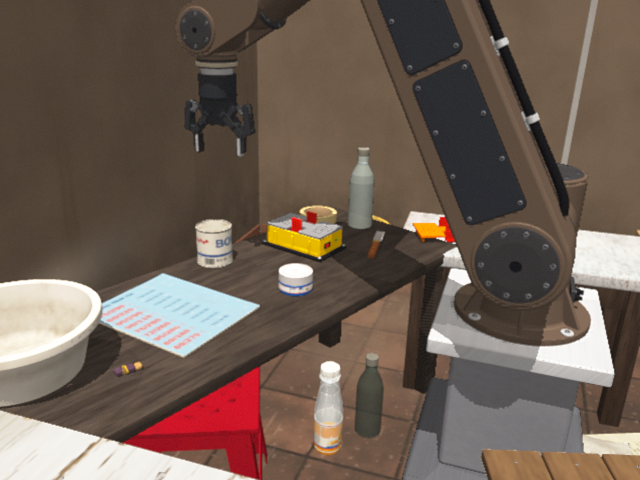

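Candidates: the grey cover with red tabs on the yellow box (scene 367,265; side 304,228), and an orange cover on the white table (scene 345,400; side 435,231). The orange one has the wrong colour, so I choose the grey one. Next is a close crop to confirm.

```bash
python3 - <<'E'
from h import *
a=np.load("scene0.npy",allow_pickle=True).item();b=np.load("side0.npy",allow_pickle=True).item()
A=cv2.resize(a["f"][232:307,312:432],(800,500),interpolation=cv2.INTER_CUBIC)
save(a,"crop_a.png",A)
print(px2w(a,[(367,265)],.056),px2w(b,[(304,228)],.056))
print("mag",px2w(a,[(221,216),(293,198),(338,214),(257,238)],.005),px2w(b,[(90,312),(163,274),(260,305),(180,354)],.005))
E
```

```text
[[ 0.47461554 -0.16154128  0.056     ]] [[ 0.48335153 -0.1243085   0.056     ]]
mag [[0.50109164 0.35043689 0.005     ]
 [0.73422757 0.30924592 0.005     ]
 [0.73359605 0.13476071 0.005     ]
 [0.47605638 0.1761574  0.005     ]] [[0.74121101 0.30249828 0.005     ]
 [0.70756207 0.1143012  0.005     ]
 [0.46511319 0.1656871  0.005     ]
 [0.517271   0.36582654 0.005     ]]
```

View pics/crop_a.png

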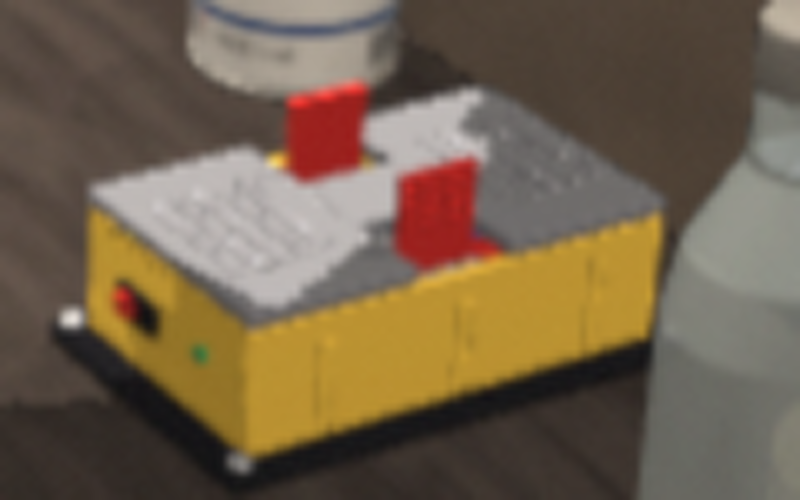

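The crop confirms it: a grey plate with two upright red tabs at crop (330,130) and (437,210), on the yellow box on its black foot. Next I get a rough pose.

```bash
python3 - <<'E'
from h import *
a=np.load("scene0.npy",allow_pickle=True).item();c=np.load("wrist0.npy",allow_pickle=True).item()
q=np.array([(90,190),(480,88),(663,208),(248,322)])/6.667+[312,232]-0.5
P=px2w(a,q,.056);print(P.round(4));print(P.mean(0))
for i,j in((0,1),(3,2)):
    d=P[j]-P[i];print(np.hypot(*d[:2]),np.degrees(np.arctan2(d[1],d[0])))
t=np.array([(327,88),(437,170)])/6.667+[312,232]-0.5
print(px2w(a,t,.078))
print(c["K"]); print(w2px(c,P)); print("mag in wrist",w2px(c,[[.6,.24,.005]])); print(c["R"])
for n,uv,z in(("pot",(275,243),.041),("tin",(357,209),.085),("bottle",(424,340),0)): print(n,px2w(a,[uv],z))
E
```

```text
[[ 0.4317 -0.0863  0.056 ]
 [ 0.5749 -0.1294  0.056 ]
 [ 0.5453 -0.2198  0.056 ]
 [ 0.4022 -0.1734  0.056 ]]
[ 0.48851982 -0.1522434   0.056     ]
0.1495418108448183 -16.780440020361464
0.1504579693740422 -17.963757324351747
[[ 0.50301454 -0.12111994  0.078     ]
 [ 0.48173413 -0.17963072  0.078     ]]
[[342.38251613   0.         317.05463409]
 [  0.         342.38251613 236.39920473]
 [  0.           0.           1.        ]]
[[128.0578537  295.81738296]
 [269.67557055 332.8728245 ]
 [246.93989226 402.39720373]
 [114.13644867 367.71950338]]
mag in wrist [[288.96312623 -62.84300289]]
[[ 9.99999910e-01 -5.06867319e-05 -4.20116952e-04]
 [ 7.36938022e-05 -9.56769878e-01  2.90845998e-01]
 [-4.16697278e-04 -2.90846003e-01 -9.56769789e-01]]
pot [[0.43652196 0.06865068 0.041     ]]
tin [[ 0.64007073 -0.00158151  0.085     ]]
bottle [[ 0.40678696 -0.34483067  0.        ]]
```

View pics/wrist0.png

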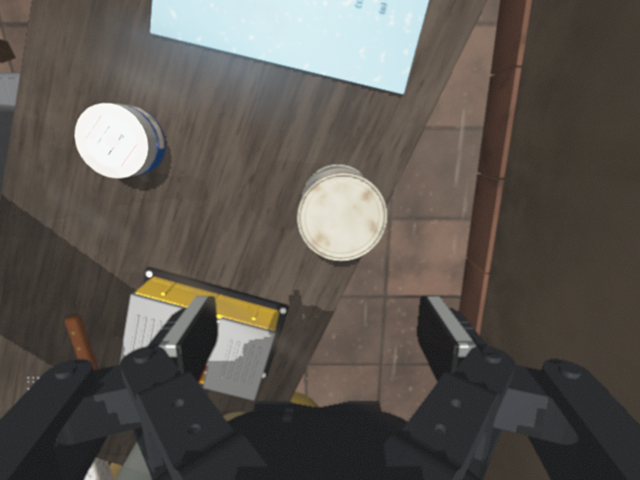

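The wrist picture shows the cover at (195,345), the tin at (342,215), the pot at (112,140) and the magazine's lower edge at the top. I move above the cover with the tool turned -73°.

The manual's scale: shifts go in shares of 0.5 m and turns go in shares of 2 pi rad. Converting my numbers, -15.2 cm / 50 = -0.304, -13.6 cm / 50 = -0.272, -1.274 rad / 6.2832 = -0.2028.

Call:
step_arm(
  moves=[
    [0, 0, -0.0191, -0.03, -0.028, 0, 8.5],
    [0, 0, -0.0382, -0.06, -0.054, 0, 8.5],
    [0, 0, -0.0573, -0.09, -0.08, 0, 8.5],
    [0, 0, -0.0764, -0.12, -0.108, 0, 8.5],
    [0, 0, -0.0955, -0.15, -0.136, 0, 8.5],
    [0, 0, -0.1146, -0.18, -0.164, 0, 8.5],
    [0, 0, -0.1337, -0.21, -0.19, 0, 8.5],
    [0, 0, -0.1528, -0.24, -0.22, 0, 8.5],
    [0, 0, -0.1719, -0.27, -0.244, 0, 8.5],
    [0, 0, -0.191, -0.29, -0.26, 0, 8.5],
    [0, 0, -0.2028, -0.304, -0.272, 0, 8.5],
    [0, 0, -0.2028, -0.304, -0.272, 0, 8.5],
  ],
)

```text
clock: 1.15
position: [0.4881, -0.1529, 0.1928]
tcp_rot: [[-0.957, 0.291, -0.0], [0.291, 0.957, -0.0], [0.0, -0.0, -1.0]]
contact_force: [-0.2, 0.4, -0.3]
finger_gap: 0.085
grasp_force: 0.0
```

```bash
python3 - <<'E'
from h import *
c=grab("wrist");c=grab("wrist");np.save("wrist1.npy",c,allow_pickle=True);save(c,"wrist1.png");s=c["s"]
print(s["position"],np.array(s["tcp_rot"]).round(4),s["contact_force"],s["clock"])
f=c["f"].astype(int);m=((f[...,0]>110)&(f[...,1]<70)&(f[...,2]<70)).astype(np.uint8)
n,l,st,ce=cv2.connectedComponentsWithStats(m);print([(st[i],ce[i].round(1)) for i in range(1,n) if st[i][4]>30])
E
```

```text
[ 0.48872779 -0.15237633  0.19282702] [[-9.554e-01  2.952e-01  0.000e+00]
 [ 2.952e-01  9.554e-01  1.000e-04]
 [ 0.000e+00  1.000e-04 -1.000e+00]] [-0.11746784  0.37734271  0.13075322] 1.2
[(array([287, 201,   5,  31,  89], dtype=int32), array([289.7, 215.9])), (array([348, 201,   5,  34, 119], dtype=int32), array([349.6, 216.3])), (array([280, 204,   3,  19,  39], dtype=int32), array([280.6, 213.6]))]
```

View pics/wrist1.png

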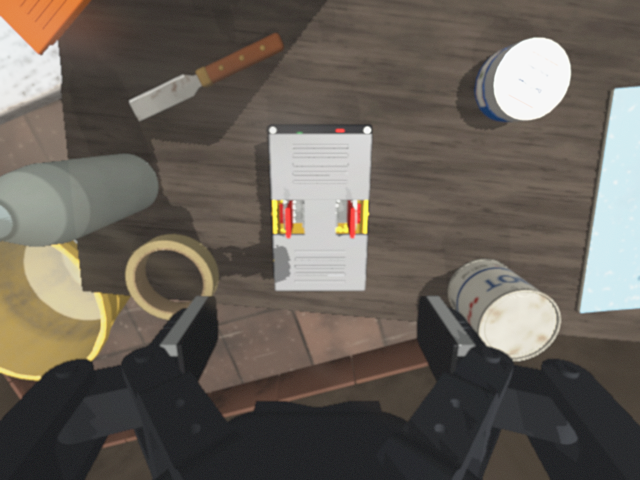

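The wrist view shows the cover square-on at (320,210), with the tabs at (290,218) and (351,218). I measure its axis from the plate edges and tab tops.

```bash
cat > meas.py <<'E'
from h import *
def run(c):
    f=cv2.cvtColor(c["f"],cv2.COLOR_RGB2GRAY).astype(float);L=[];R=[]
    for v in list(range(145,190))+list(range(245,285)):
        g=np.diff(f[v]); 
        def sub(i): w=np.abs(g[i-1:i+2]); return i-1+(w*np.arange(3)).sum()/w.sum()+.5
        L.append((sub(255+np.argmax(g[255:290])),v)); R.append((sub(355+np.argmin(g[355:390])),v))
    res=[]
    for E in(L,R):
        P=px2w(c,E,.056)[:,:2]; l=cv2.fitLine(P.astype(np.float32),cv2.DIST_HUBER,0,1e-4,1e-4).ravel(); l[:2]*=np.sign(l[0]); res.append(l); print("yaw",np.degrees(np.arctan2(l[1],l[0])))
    return res
if __name__=="__main__":
    c=np.load("wrist1.npy",allow_pickle=True).item();r=run(c)
    s=c["s"];T=np.array(s["tcp_rot"]);p=np.array(s["position"])
    for l in r:
        P=np.array([l[2],l[3],.056]); print("edge tool y mm",1e3*(T.T@(P-p)))
    # ends of plate
    q=px2w(c,[(320,134),(320,290.5)],.056);print("ends tool",1e3*(q-p)@T)
    t=px2w(c,[(289.7,236),(352,236),(289,201),(350,201)],.078);print("tab tops tool",1e3*(t-p)@T)
    print(w2px(c,[p+T@np.array([0,y,z]) for y,z in((0,.1),(-.031,.115),(.031,.115))]))
    print(c["t"],np.array(cams.get_image("wrist")["T_tool_cam"]).round(4))
    G=c["f"];save(c,"tabs.png",cv2.resize(G[190:245,260:380],(800,367),interpolation=cv2.INTER_NEAREST))
E
python3 meas.py
```

```text
yaw -17.197437
yaw -17.108953
edge tool y mm [ 20.33967378 -43.63270236 136.82370158]
edge tool y mm [-29.88765716  47.77949821 136.83044697]
ends tool [[ 72.18911245   2.1633613  136.8290966 ]
 [-80.49931242   2.54158296 136.82513356]]
tab tops tool [[-15.81510702 -25.12816648 114.82438678]
 [-15.82915113  31.036482   114.82933857]
 [ 16.16354998 -24.99496906 114.82523551]
 [ 16.15479569  28.33729626 114.82993771]]
[[317.62009443 223.20906164]
 [282.69100087 218.91212105]
 [352.4696735  218.89937025]]
[ 0.00171254 -0.52790281  0.22927281] [[-0.000e+00 -9.565e-01 -2.918e-01  7.390e-02]
 [ 1.000e+00 -2.000e-04  6.000e-04 -7.000e-04]
 [-6.000e-04 -2.918e-01  9.565e-01 -1.805e-01]
 [ 0.000e+00  0.000e+00  0.000e+00  1.000e+00]]
```

View pics/tabs.png

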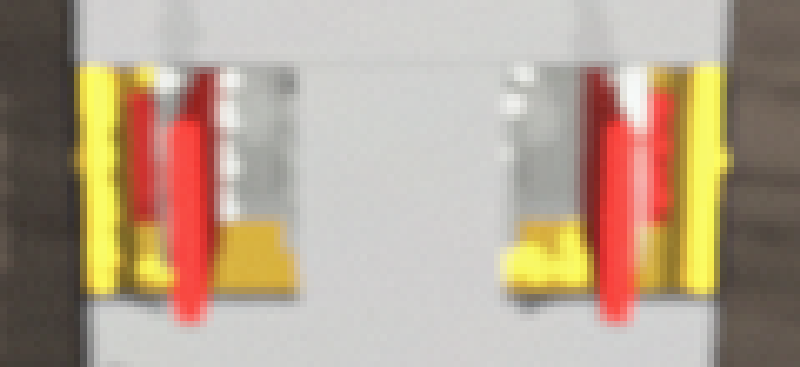

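The crop shows the tab tops at full-picture columns about 286–291 and 350–355. The grip centre is about +2.2 mm in tool y and -3.8 mm in tool x, with the yaw already matched. I descend.

In the tool's units: 13.7 cm / 50 = 0.274, 8.5 cm / 50 = 0.17.

Call:
step_arm(
  moves=[
    [0, 0, 0, -0.0076, 0.0044, 0.02, 8.5],
    [0, 0, 0, -0.0076, 0.0044, 0.05, 8.5],
    [0, 0, 0, -0.0076, 0.0044, 0.08, 8.5],
    [0, 0, 0, -0.0076, 0.0044, 0.11, 8.5],
    [0, 0, 0, -0.0076, 0.0044, 0.14, 8.5],
    [0, 0, 0, -0.0076, 0.0044, 0.17, 8.5],
    [0, 0, 0, -0.0076, 0.0044, 0.2, 8.5],
    [0, 0, 0, -0.0076, 0.0044, 0.23, 8.5],
    [0, 0, 0, -0.0076, 0.0044, 0.252, 8.5],
    [0, 0, 0, -0.0076, 0.0044, 0.266, 8.5],
    [0, 0, 0, -0.0076, 0.0044, 0.274, 8.5],
    [0, 0, 0, -0.0076, 0.0044, 0.274, 8.5],
  ],
)

```text
clock: 2.3
position: [0.4933, -0.1506, 0.0549]
tcp_rot: [[-0.956, 0.293, -0.001], [0.293, 0.956, 0.001], [0.001, 0.0, -1.0]]
contact_force: [0.5, -0.3, -0.3]
finger_gap: 0.0848
grasp_force: 0.0
```

Call:
step_arm(
  moves=[
    [0, 0, 0, 0, 0, 0, 8],
    [0, 0, 0, 0, 0, 0, 7.5],
    [0, 0, 0, 0, 0, 0, 7.2],
    [0, 0, 0, 0, 0, 0, 7],
    [0, 0, 0, 0, 0, 0, 6.8],
    [0, 0, 0, 0, 0, 0, 6.7],
    [0, 0, 0, 0, 0, 0, 6.6],
    [0, 0, 0, 0, 0, 0, 6.6],
  ],
)

```text
clock: 2.97
position: [0.4933, -0.151, 0.0559]
tcp_rot: [[-0.956, 0.293, 0.0], [0.293, 0.956, -0.0], [-0.0, 0.0, -1.0]]
contact_force: [0.4, 0.1, 0.4]
finger_gap: 0.0659
grasp_force: 0.0
```

Call:
step_arm(
  moves=[
    [0, 0, 0, 0, 0, 0, 6.4],
    [0, 0, 0, 0, 0, 0, 6.3],
    [0, 0, 0, 0, 0, 0, 6.2],
    [0, 0, 0, 0, 0, 0, 6.1],
    [0, 0, 0, 0, 0, 0, 6.0],
    [0, 0, 0, 0, 0, 0, 6.0],
  ],
)

```text
clock: 3.47
position: [0.4933, -0.151, 0.0558]
tcp_rot: [[-0.956, 0.292, 0.0], [0.292, 0.956, -0.0], [-0.0, 0.0, -1.0]]
contact_force: [-0.3, 0.5, -0.5]
finger_gap: 0.0599
grasp_force: 0.0
```

Call:
step_arm(
  moves=[
    [0, 0, 0, 0, 0, 0, 5.95],
    [0, 0, 0, 0, 0, 0, 5.9],
    [0, 0, 0, 0, 0, 0, 5.85],
    [0, 0, 0, 0, 0, 0, 5.8],
    [0, 0, 0, 0, 0, 0, 5.8],
  ],
)

```text
clock: 3.88
position: [0.4933, -0.151, 0.0558]
tcp_rot: [[-0.956, 0.292, 0.0], [0.292, 0.956, -0.0], [-0.0, 0.0, -1.0]]
contact_force: [0.1, -0.6, 0.5]
finger_gap: 0.0581
grasp_force: 0.0
```

```bash
python3 - <<'E'
from h import *
c=grab("wrist");np.save("wrist2.npy",c,allow_pickle=True);save(c,"wrist2.png")
s=c["s"];print(s["contact_force"],s["grasp_force"],s["finger_gap"],s["wrist_torque"])
E
```

```text
[ 0.06612621 -0.62569425  0.50342116] 0.0 0.05806288012648812 [-0.0106544   0.02649144 -0.04671682]
```

View pics/wrist2.png

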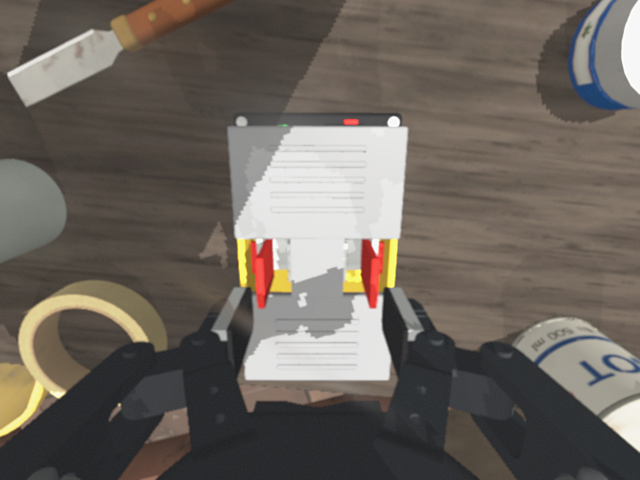

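The wrist view shows the tabs at (263,275) and (373,275), with the fingers seemingly outside and further back. I check the finger geometry against a fixed camera.

```bash
python3 - <<'E'
from h import *
a=np.load("scene0.npy",allow_pickle=True).item();w=np.load("wrist0.npy",allow_pickle=True).item()
s=w["s"];T=np.array(s["tcp_rot"]);p=np.array(s["position"])
pts=[p+T@np.array(q) for q in((0,0,0),(0,-.0425,-.013),(0,.0425,-.013))]
print(w2px(a,pts),w2px(w,pts))
b=grab("side");s=b["s"];T=np.array(s["tcp_rot"]);p=np.array(s["position"])
pts=[p+T@np.array(q) for q in((0,0,0),(0,-.029,-.005),(0,.029,-.005))];u=w2px(b,pts);print(u,u*6-np.array([240,170])*6)
g=w2px(b,[p])[0].astype(int);print(g)
F=b["f"][170:265,240:370]; save(b,"side2.png",cv2.resize(F,None,fx=6,fy=6,interpolation=cv2.INTER_CUBIC))
E
```

```text
[[354.47631429 166.98155669]
 [342.70649786 165.3815283 ]
 [366.20749188 157.76358166]] [[316.53627777 267.9032348 ]
 [236.42317286 277.19823987]
 [396.58711021 277.15719966]]
[[303.90251126 223.74499467]
 [311.31690804 218.47139146]
 [296.31740151 225.09771985]] [[383.41506754 322.46996805]
 [427.90144822 290.82834878]
 [337.90440906 330.58631908]]
[303 223]
```

View pics/side2.png

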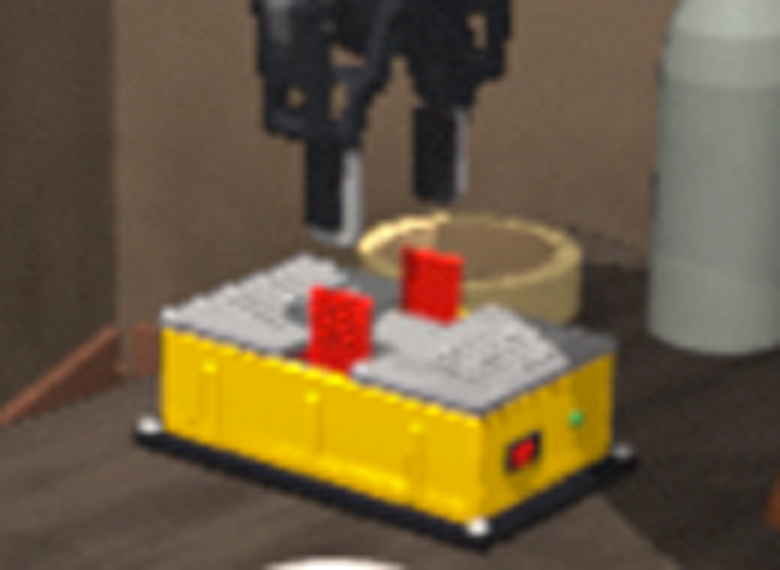

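The side crop shows the real fingertips at crop (345,245) and (440,200), well above the tabs. The stated TCP at crop (383,322) lies several cm beyond the true tips, so I quantify that offset.

```bash
python3 - <<'E'
from h import *
b=grab("side");s=b["s"];T=np.array(s["tcp_rot"]);p=np.array(s["position"])
sc=grab("scene");save(sc,"scene2.png",cv2.resize(sc["f"][180:300,310:430],(600,600),interpolation=cv2.INTER_CUBIC))
for z in(-.03,-.035,-.04,-.045,-.05,-.055):
    P=[p+T@np.array(q) for q in((0,.029,z),(0,-.029,z))]
    print(z,((w2px(b,P)-[240,170]+.5)*6).round(0).tolist(),((w2px(sc,P)-[310,180]+.5)*5).round(0).tolist())
E
```

```text
-0.03 [[342.0, 272.0], [432.0, 234.0]] [[258.0, 312.0], [342.0, 367.0]]
-0.035 [[342.0, 259.0], [432.0, 222.0]] [[259.0, 301.0], [343.0, 355.0]]
-0.04 [[342.0, 247.0], [433.0, 210.0]] [[260.0, 290.0], [343.0, 344.0]]
-0.045 [[342.0, 234.0], [433.0, 197.0]] [[260.0, 279.0], [344.0, 333.0]]
-0.05 [[342.0, 222.0], [433.0, 185.0]] [[261.0, 268.0], [345.0, 321.0]]
-0.055 [[342.0, 209.0], [433.0, 173.0]] [[262.0, 257.0], [346.0, 310.0]]
```

View pics/scene2.png

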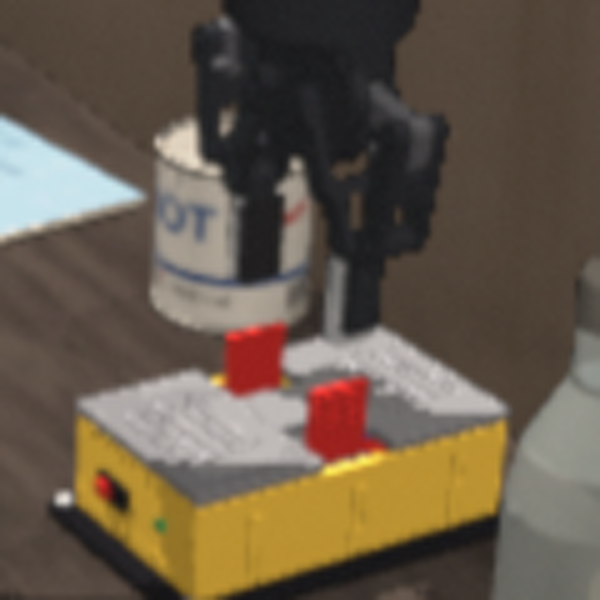

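The true tips sit about 43 mm behind the stated TCP at this gap, in both fixed views. They are still at z≈0.099, above the tabs. I reopen and go 3.7 cm lower.

In the tool's units: 3.7 cm / 50 = 0.074, 3.4 cm / 50 = 0.068.

Call:
step_arm(
  moves=[
    [0, 0, 0, 0, 0, 0, 6.6],
    [0, 0, 0, 0, 0, 0, 7.2],
    [0, 0, 0, 0, 0, 0, 7.8],
    [0, 0, 0, 0, 0, 0, 7.8],
    [0, 0, 0, 0, 0, 0.016, 7.8],
    [0, 0, 0, 0, 0, 0.032, 7.8],
    [0, 0, 0, 0, 0, 0.048, 7.8],
    [0, 0, 0, 0, 0, 0.06, 7.8],
    [0, 0, 0, 0, 0, 0.068, 7.8],
    [0, 0, 0, 0, 0, 0.074, 7.8],
    [0, 0, 0, 0, 0, 0.074, 7.8],
    [0, 0, 0, 0, 0, 0.074, 7.8],
  ],
)

```text
clock: 5.08
position: [0.4933, -0.151, 0.0187]
tcp_rot: [[-0.956, 0.292, -0.0], [0.292, 0.956, 0.0], [0.0, 0.0, -1.0]]
contact_force: [-0.3, -0.2, 0.3]
finger_gap: 0.0781
grasp_force: 0.0
```

Call:
step_arm(
  moves=[
    [0, 0, 0, 0, 0, 0, 7.2],
    [0, 0, 0, 0, 0, 0, 6.8],
    [0, 0, 0, 0, 0, 0, 6.6],
    [0, 0, 0, 0, 0, 0, 6.4],
    [0, 0, 0, 0, 0, 0, 6.3],
    [0, 0, 0, 0, 0, 0, 6.2],
    [0, 0, 0, 0, 0, 0, 6.2],
  ],
)

```text
clock: 5.67
position: [0.4934, -0.1511, 0.0189]
tcp_rot: [[-0.956, 0.292, 0.0], [0.292, 0.956, -0.0], [-0.0, -0.0, -1.0]]
contact_force: [-0.3, -0.7, 1.3]
finger_gap: 0.0623
grasp_force: 1.2
```

Call:
step_arm(
  moves=[
    [0, 0, 0, 0, 0, 0, 6.15],
    [0, 0, 0, 0, 0, 0, 6.1],
    [0, 0, 0, 0, 0, 0, 6.05],
    [0, 0, 0, 0, 0, 0, 6.0],
    [0, 0, 0, 0, 0, 0, 6.0],
  ],
)

```text
clock: 6.08
position: [0.4934, -0.151, 0.0189]
tcp_rot: [[-0.956, 0.293, 0.0], [0.293, 0.956, -0.0], [-0.0, 0.0, -1.0]]
contact_force: [0.4, 0.4, 4.0]
finger_gap: 0.0599
grasp_force: 2.7
```

Call:
step_arm(
  moves=[
    [0, 0, 0, 0, 0, 0, 5.95],
    [0, 0, 0, 0, 0, 0, 5.9],
    [0, 0, 0, 0, 0, 0, 5.85],
    [0, 0, 0, 0, 0, 0, 5.8],
    [0, 0, 0, 0, 0, 0, 5.8],
  ],
)

```text
clock: 6.5
position: [0.4934, -0.151, 0.0189]
tcp_rot: [[-0.956, 0.292, 0.0], [0.292, 0.956, -0.0], [-0.0, -0.0, -1.0]]
contact_force: [-0.1, -1.1, 4.2]
finger_gap: 0.0579
grasp_force: 3.4
```

Contact follows the spring law exactly (2.7 N at 60 mm, 3.4 N at 58 mm). I continue in fine steps.

Call:
step_arm(
  moves=[
    [0, 0, 0, 0, 0, 0, 5.75],
    [0, 0, 0, 0, 0, 0, 5.7],
    [0, 0, 0, 0, 0, 0, 5.65],
    [0, 0, 0, 0, 0, 0, 5.6],
    [0, 0, 0, 0, 0, 0, 5.6],
  ],
)

```text
clock: 6.92
position: [0.4934, -0.151, 0.0189]
tcp_rot: [[-0.956, 0.292, 0.0], [0.292, 0.956, -0.0], [-0.0, -0.0, -1.0]]
contact_force: [-0.1, 0.7, 4.0]
finger_gap: 0.0562
grasp_force: 4.0
```

Call:
step_arm(
  moves=[
    [0, 0, 0, 0, 0, 0, 5.57],
    [0, 0, 0, 0, 0, 0, 5.54],
    [0, 0, 0, 0, 0, 0, 5.54],
  ],
)

```text
clock: 7.17
position: [0.4934, -0.151, 0.0189]
tcp_rot: [[-0.956, 0.292, 0.0], [0.292, 0.956, -0.0], [-0.0, 0.0, -1.0]]
contact_force: [0.6, 0.2, 5.7]
finger_gap: 0.0557
grasp_force: 4.3
```

Call:
step_arm(
  moves=[
    [0, 0, 0, 0, 0, 0, 5.52],
    [0, 0, 0, 0, 0, 0, 5.5],
    [0, 0, 0, 0, 0, 0, 5.5],
  ],
)

```text
clock: 7.42
position: [0.4934, -0.151, 0.0189]
tcp_rot: [[-0.956, 0.292, 0.0], [0.292, 0.956, -0.0], [-0.0, -0.0, -1.0]]
contact_force: [0.5, -1.1, 5.4]
finger_gap: 0.0554
grasp_force: 4.4
```

Call:
step_arm(
  moves=[
    [0, 0, 0, 0, 0, 0, 5.48],
    [0, 0, 0, 0, 0, 0, 5.45],
    [0, 0, 0, 0, 0, 0, 5.45],
  ],
)

```text
clock: 7.67
position: [0.4934, -0.151, 0.0189]
tcp_rot: [[-0.956, 0.292, 0.0], [0.292, 0.956, -0.0], [-0.0, -0.0, -1.0]]
contact_force: [-0.5, -0.1, 5.4]
finger_gap: 0.0547
grasp_force: 4.6
```

Call:
step_arm(
  moves=[
    [0, 0, 0, 0, 0, 0, 5.42],
    [0, 0, 0, 0, 0, 0, 5.4],
    [0, 0, 0, 0, 0, 0, 5.4],
  ],
)

```text
clock: 7.92
position: [0.4934, -0.151, 0.0189]
tcp_rot: [[-0.956, 0.293, 0.0], [0.293, 0.956, -0.0], [-0.0, 0.0, -1.0]]
contact_force: [-0.0, 0.4, 6.4]
finger_gap: 0.054
grasp_force: 4.7
```

Call:
step_arm(
  moves=[
    [0, 0, 0, 0, 0, 0, 5.38],
    [0, 0, 0, 0, 0, 0, 5.35],
    [0, 0, 0, 0, 0, 0, 5.35],
  ],
)

```text
clock: 8.17
position: [0.4934, -0.151, 0.019]
tcp_rot: [[-0.956, 0.293, 0.0], [0.293, 0.956, -0.0], [-0.0, 0.0, -1.0]]
contact_force: [-0.3, -0.7, 6.2]
finger_gap: 0.0538
grasp_force: 4.9
```

Call:
step_arm(
  moves=[
    [0, 0, 0, 0, 0, 0, 5.32],
    [0, 0, 0, 0, 0, 0, 5.29],
    [0, 0, 0, 0, 0, 0, 5.29],
  ],
)

```text
clock: 8.42
position: [0.4934, -0.151, 0.019]
tcp_rot: [[-0.956, 0.292, 0.0], [0.292, 0.956, -0.0], [-0.0, -0.0, -1.0]]
contact_force: [-1.0, -0.5, 6.3]
finger_gap: 0.0533
grasp_force: 5.1
```

Call:
step_arm(
  moves=[
    [0, 0, 0, 0, 0, 0, 5.26],
    [0, 0, 0, 0, 0, 0, 5.23],
    [0, 0, 0, 0, 0, 0, 5.23],
  ],
)

```text
clock: 8.67
position: [0.4934, -0.151, 0.019]
tcp_rot: [[-0.956, 0.292, 0.0], [0.292, 0.956, -0.0], [-0.0, 0.0, -1.0]]
contact_force: [-0.1, 0.2, 6.4]
finger_gap: 0.0525
grasp_force: 5.3
```

Call:
step_arm(
  moves=[
    [0, 0, 0, 0, 0, 0, 5.2],
    [0, 0, 0, 0, 0, 0, 5.17],
    [0, 0, 0, 0, 0, 0, 5.17],
  ],
)

```text
clock: 8.92
position: [0.4934, -0.151, 0.019]
tcp_rot: [[-0.956, 0.292, 0.0], [0.292, 0.956, -0.0], [-0.0, -0.0, -1.0]]
contact_force: [-0.6, -0.3, 7.6]
finger_gap: 0.0522
grasp_force: 5.5
```

Call:
step_arm(
  moves=[
    [0, 0, 0, 0, 0, 0, 5.14],
    [0, 0, 0, 0, 0, 0, 5.11],
    [0, 0, 0, 0, 0, 0, 5.11],
  ],
)

```text
clock: 9.17
position: [0.4934, -0.151, 0.019]
tcp_rot: [[-0.956, 0.292, 0.0], [0.292, 0.956, -0.0], [-0.0, -0.0, -1.0]]
contact_force: [-0.2, -0.7, 7.3]
finger_gap: 0.0515
grasp_force: 5.7
```

Call:
step_arm(
  moves=[
    [0, 0, 0, 0, 0, 0, 5.08],
    [0, 0, 0, 0, 0, 0, 5.05],
    [0, 0, 0, 0, 0, 0, 5.05],
  ],
)

```text
clock: 9.42
position: [0.4934, -0.151, 0.0191]
tcp_rot: [[-0.956, 0.293, 0.0], [0.293, 0.956, -0.0], [-0.0, -0.0, -1.0]]
contact_force: [-0.4, 0.4, 8.0]
finger_gap: 0.0506
grasp_force: 5.9
```

Call:
step_arm(
  moves=[
    [0, 0, 0, 0, 0, 0, 5.02],
    [0, 0, 0, 0, 0, 0, 4.99],
    [0, 0, 0, 0, 0, 0, 4.99],
  ],
)

```text
clock: 9.67
position: [0.4934, -0.151, 0.0191]
tcp_rot: [[-0.956, 0.292, 0.0], [0.292, 0.956, -0.0], [-0.0, -0.0, -1.0]]
contact_force: [-0.4, -0.2, 8.5]
finger_gap: 0.0501
grasp_force: 6.2
```

Call:
step_arm(
  moves=[
    [0, 0, 0, 0, 0, 0, 4.96],
    [0, 0, 0, 0, 0, 0, 4.93],
    [0, 0, 0, 0, 0, 0, 4.93],
  ],
)

```text
clock: 9.92
position: [0.4934, -0.1511, 0.0191]
tcp_rot: [[-0.956, 0.293, 0.001], [0.293, 0.956, -0.0], [-0.001, -0.0, -1.0]]
contact_force: [-0.4, -0.7, 8.4]
finger_gap: 0.0496
grasp_force: 6.4
```

Call:
step_arm(
  moves=[
    [0, 0, 0, 0, 0, 0, 4.9],
    [0, 0, 0, 0, 0, 0, 4.87],
    [0, 0, 0, 0, 0, 0, 4.87],
  ],
)

```text
clock: 10.17
position: [0.4935, -0.1511, 0.0191]
tcp_rot: [[-0.956, 0.293, 0.001], [0.293, 0.956, -0.0], [-0.001, -0.0, -1.0]]
contact_force: [-0.8, 0.4, 9.2]
finger_gap: 0.0487
grasp_force: 6.6
```

Call:
step_arm(
  moves=[
    [0, 0, 0, 0, 0, 0, 4.84],
    [0, 0, 0, 0, 0, 0, 4.81],
    [0, 0, 0, 0, 0, 0, 4.81],
  ],
)

```text
clock: 10.42
position: [0.4934, -0.1511, 0.0192]
tcp_rot: [[-0.956, 0.293, 0.001], [0.293, 0.956, -0.0], [-0.001, -0.0, -1.0]]
contact_force: [-0.9, -0.1, 9.1]
finger_gap: 0.048
grasp_force: 6.8
```

Call:
step_arm(
  moves=[
    [0, 0, 0, 0, 0, 0, 4.78],
    [0, 0, 0, 0, 0, 0, 4.75],
    [0, 0, 0, 0, 0, 0, 4.75],
  ],
)

```text
clock: 10.67
position: [0.4935, -0.1511, 0.0192]
tcp_rot: [[-0.956, 0.293, 0.001], [0.293, 0.956, -0.0], [-0.001, -0.0, -1.0]]
contact_force: [-0.4, 0.3, 8.7]
finger_gap: 0.0477
grasp_force: 7.0
```

Call:
step_arm(
  moves=[
    [0, 0, 0, 0, 0, 0, 4.72],
    [0, 0, 0, 0, 0, 0, 4.69],
    [0, 0, 0, 0, 0, 0, 4.69],
  ],
)

```text
clock: 10.92
position: [0.4935, -0.1511, 0.0192]
tcp_rot: [[-0.956, 0.292, 0.001], [0.292, 0.956, -0.0], [-0.001, -0.0, -1.0]]
contact_force: [-0.9, -0.2, 9.9]
finger_gap: 0.0474
grasp_force: 7.2
```

Call:
step_arm(
  moves=[
    [0, 0, 0, 0, 0, 0, 4.66],
    [0, 0, 0, 0, 0, 0, 4.63],
    [0, 0, 0, 0, 0, 0, 4.63],
  ],
)

```text
clock: 11.17
position: [0.4935, -0.1511, 0.0192]
tcp_rot: [[-0.956, 0.293, 0.001], [0.293, 0.956, -0.0], [-0.001, -0.0, -1.0]]
contact_force: [-1.0, -0.2, 10.7]
finger_gap: 0.0466
grasp_force: 7.4
```

Call:
step_arm(
  moves=[
    [0, 0, 0, 0, 0, 0, 4.6],
    [0, 0, 0, 0, 0, 0, 4.58],
    [0, 0, 0, 0, 0, 0, 4.58],
  ],
)

```text
clock: 11.42
position: [0.4935, -0.1511, 0.0193]
tcp_rot: [[-0.956, 0.293, 0.001], [0.293, 0.956, -0.0], [-0.001, -0.0, -1.0]]
contact_force: [-0.4, 0.8, 10.1]
finger_gap: 0.046
grasp_force: 7.6
```

Call:
step_arm(
  moves=[
    [0, 0, 0, 0, 0, 0, 4.56],
    [0, 0, 0, 0, 0, 0, 4.53],
    [0, 0, 0, 0, 0, 0, 4.53],
  ],
)

```text
clock: 11.67
position: [0.4935, -0.1511, 0.0193]
tcp_rot: [[-0.956, 0.292, 0.001], [0.292, 0.956, -0.0], [-0.001, -0.0, -1.0]]
contact_force: [-0.8, 1.4, 10.4]
finger_gap: 0.0455
grasp_force: 7.7
```

Call:
step_arm(
  moves=[
    [0, 0, 0, 0, 0, 0, 4.51],
    [0, 0, 0, 0, 0, 0, 4.49],
    [0, 0, 0, 0, 0, 0, 4.49],
  ],
)

```text
clock: 11.92
position: [0.4935, -0.1511, 0.0193]
tcp_rot: [[-0.956, 0.293, 0.001], [0.293, 0.956, -0.0], [-0.001, -0.0, -1.0]]
contact_force: [-1.1, 0.4, 12.2]
finger_gap: 0.0449
grasp_force: 7.9
```

Call:
step_arm(
  moves=[
    [0, 0, 0, 0, 0, 0, 4.47],
    [0, 0, 0, 0, 0, 0, 4.45],
    [0, 0, 0, 0, 0, 0, 4.45],
  ],
)

```text
clock: 12.17
position: [0.4935, -0.1511, 0.0193]
tcp_rot: [[-0.956, 0.293, 0.001], [0.293, 0.956, -0.0], [-0.001, -0.0, -1.0]]
contact_force: [-1.0, 0.2, 11.6]
finger_gap: 0.0446
grasp_force: 8.0
```

Call:
step_arm(
  moves=[
    [0, 0, 0, 0, 0, 0, 4.43],
    [0, 0, 0, 0, 0, 0, 4.41],
    [0, 0, 0, 0, 0, 0, 4.41],
  ],
)

```text
clock: 12.42
position: [0.4936, -0.1511, 0.0194]
tcp_rot: [[-0.956, 0.292, 0.001], [0.292, 0.956, -0.0], [-0.001, -0.0, -1.0]]
contact_force: [-0.4, 0.8, 12.0]
finger_gap: 0.0439
grasp_force: 8.2
```

Call:
step_arm(
  moves=[
    [0, 0, 0, 0, 0, 0, 4.39],
    [0, 0, 0, 0, 0, 0, 4.37],
    [0, 0, 0, 0, 0, 0, 4.37],
  ],
)

```text
clock: 12.67
position: [0.4936, -0.1511, 0.0194]
tcp_rot: [[-0.956, 0.292, 0.001], [0.292, 0.956, -0.0], [-0.001, -0.0, -1.0]]
contact_force: [-0.5, 1.1, 11.6]
finger_gap: 0.0442
grasp_force: 8.3
```

Call:
step_arm(
  moves=[
    [0, 0, 0, 0, 0, 0, 4.35],
    [0, 0, 0, 0, 0, 0, 4.33],
    [0, 0, 0, 0, 0, 0, 4.33],
  ],
)

```text
clock: 12.92
position: [0.4936, -0.1511, 0.0194]
tcp_rot: [[-0.956, 0.292, 0.001], [0.292, 0.956, -0.0], [-0.001, -0.0, -1.0]]
contact_force: [-1.6, 0.2, 12.9]
finger_gap: 0.0435
grasp_force: 8.4
```

Call:
step_arm(
  moves=[
    [0, 0, 0, 0, 0, 0, 4.31],
    [0, 0, 0, 0, 0, 0, 4.29],
    [0, 0, 0, 0, 0, 0, 4.29],
  ],
)

```text
clock: 13.17
position: [0.4936, -0.1511, 0.0194]
tcp_rot: [[-0.956, 0.292, 0.001], [0.292, 0.956, -0.0], [-0.001, -0.0, -1.0]]
contact_force: [-0.7, 0.1, 11.9]
finger_gap: 0.0431
grasp_force: 8.6
```

Call:
step_arm(
  moves=[
    [0, 0, 0, 0, 0, 0, 4.27],
    [0, 0, 0, 0, 0, 0, 4.25],
    [0, 0, 0, 0, 0, 0, 4.25],
  ],
)

```text
clock: 13.42
position: [0.4936, -0.1512, 0.0194]
tcp_rot: [[-0.956, 0.292, 0.001], [0.292, 0.956, -0.0], [-0.001, -0.0, -1.0]]
contact_force: [-1.3, -0.7, 13.4]
finger_gap: 0.0426
grasp_force: 9.1
```

Call:
step_arm(
  moves=[
    [0, 0, 0, 0, 0, 0, 4.23],
    [0, 0, 0, 0, 0, 0, 4.21],
    [0, 0, 0, 0, 0, 0, 4.21],
  ],
)

```text
clock: 13.67
position: [0.4936, -0.1512, 0.0195]
tcp_rot: [[-0.956, 0.292, 0.001], [0.292, 0.956, -0.001], [-0.001, -0.0, -1.0]]
contact_force: [-1.7, 0.1, 13.9]
finger_gap: 0.0423
grasp_force: 14.5
```

The force jumped to 14.5 N with almost no lateral force, so both stops are met together. I ease back a hair, then lift straight up slowly.

In the tool's units: -0.6 cm / 50 = -0.012, -0.4 cm / 50 = -0.008.

Call:
step_arm(
  moves=[
    [0, 0, 0, 0, 0, 0, 4.25],
    [0, 0, 0, 0, 0, 0, 4.25],
    [0, 0, 0, 0, 0, -0.002, 4.25],
    [0, 0, 0, 0, 0, -0.005, 4.25],
    [0, 0, 0, 0, 0, -0.008, 4.25],
    [0, 0, 0, 0, 0, -0.012, 4.25],
    [0, 0, 0, 0, 0, -0.012, 4.25],
  ],
)

```text
clock: 14.25
position: [0.4932, -0.151, 0.0249]
tcp_rot: [[-0.956, 0.292, -0.0], [0.292, 0.956, 0.0], [0.0, 0.0, -1.0]]
contact_force: [-0.1, -0.7, -1.9]
finger_gap: 0.0425
grasp_force: 9.3
```

The force reads about the cover's weight, so it is free. I lift on to about 8.5 cm.

In the tool's units: -8 cm / 50 = -0.16, -7.8 cm / 50 = -0.156.

Call:
step_arm(
  moves=[
    [0, 0, 0, 0, 0, -0.008, 4.25],
    [0, 0, 0, 0, 0, -0.02, 4.25],
    [0, 0, 0, 0, 0, -0.034, 4.25],
    [0, 0, 0, 0, 0, -0.05, 4.25],
    [0, 0, 0, 0, 0, -0.07, 4.25],
    [0, 0, 0, 0, 0, -0.09, 4.25],
    [0, 0, 0, 0, 0, -0.11, 4.25],
    [0, 0, 0, 0, 0, -0.13, 4.25],
    [0, 0, 0, 0, 0, -0.144, 4.25],
    [0, 0, 0, 0, 0, -0.156, 4.25],
    [0, 0, 0, 0, 0, -0.16, 4.25],
    [0, 0, 0, 0, 0, -0.16, 4.25],
  ],
)

```text
clock: 15.25
position: [0.4935, -0.151, 0.1053]
tcp_rot: [[-0.956, 0.292, 0.001], [0.292, 0.956, -0.0], [-0.001, -0.0, -1.0]]
contact_force: [0.0, 0.2, -1.2]
finger_gap: 0.0424
grasp_force: 8.7
```

```bash
python3 - <<'E'
from h import *
w=grab("wrist");a=grab("scene");s=w["s"];print(s["position"],s["contact_force"],s["grasp_force"],s["wrist_torque"])
A=cv2.resize(a["f"][130:300,200:440],(480,340));B=cv2.resize(w["f"],(453,340))[:,:320]
save(w,"lift.png",np.hstack([A,B]))
# magazine corners: light-blue mask in both fixed first views
for n in("scene0","side0"):
    c=np.load(n+".npy",allow_pickle=True).item();h=cv2.cvtColor(c["f"],cv2.COLOR_RGB2HSV)
    m=cv2.inRange(h,(85,25,150),(110,255,255));m=cv2.morphologyEx(m,cv2.MORPH_CLOSE,np.ones((9,9)))
    k=max(cv2.findContours(m,0,2)[0],key=cv2.contourArea);r=cv2.approxPolyDP(cv2.convexHull(k),6,True).reshape(-1,2)
    P=px2w(c,r,.005)[:,:2];print(n,r.tolist(),P.round(4).tolist(),P.mean(0).round(4))
    M=cv2.minAreaRect(px2w(c,k.reshape(-1,2),.005)[:,:2].astype(np.float32)*1000);print(M)
E
```

```text
[ 0.49346297 -0.15104387  0.10528069] [ 0.00237454  0.15261752 -1.21271465] 8.69487002491951 [0.01084198 0.03330495 0.05504732]
scene0 [[337, 218], [256, 239], [222, 214], [299, 197]] [[0.7103, 0.1184], [0.4705, 0.1736], [0.5117, 0.3597], [0.7526, 0.3026]] [0.6113 0.2385]
((610.3389892578125, 238.761962890625), (203.24159240722656, 252.48182678222656), 78.03460693359375)
side0 [[101, 320], [103, 302], [162, 273], [258, 305], [185, 354]] [[0.7044, 0.3196], [0.7439, 0.2619], [0.7121, 0.1108], [0.4686, 0.1671], [0.5098, 0.363]] [0.6278 0.2445]
((610.5927124023438, 237.53062438964844), (208.21986389160156, 252.9694061279297), 77.54132843017578)
```

View pics/lift.png

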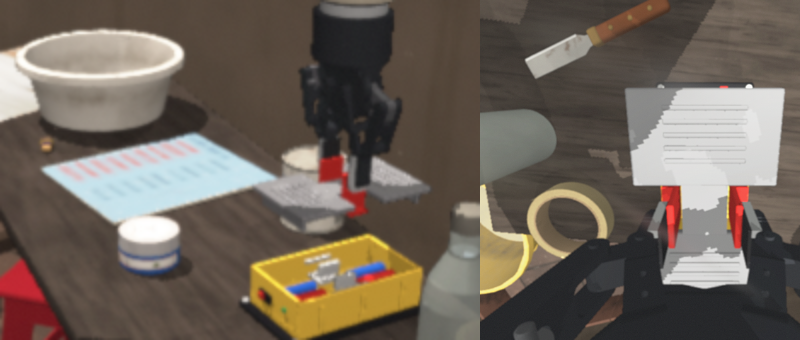

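The view shows the cover held level above the open box, with the magazine centre at (0.610, 0.238). The move is 40.6 cm along tool y.

In the tool's units: 20.3 cm / 50 = 0.406, 19.2 cm / 50 = 0.384.

Call:
step_arm(
  moves=[
    [0, 0, 0, 0, 0.008, 0, 4.25],
    [0, 0, 0, 0, 0.024, 0, 4.25],
    [0, 0, 0, 0, 0.052, 0, 4.25],
    [0, 0, 0, 0, 0.088, 0, 4.25],
    [0, 0, 0, 0, 0.128, 0, 4.25],
    [0, 0, 0, 0, 0.172, 0, 4.25],
    [0, 0, 0, 0, 0.216, 0, 4.25],
    [0, 0, 0, 0, 0.26, 0, 4.25],
    [0, 0, 0, 0, 0.304, 0, 4.25],
    [0, 0, 0, 0, 0.348, 0, 4.25],
    [0, 0, 0, 0, 0.384, 0, 4.25],
    [0, 0, 0, 0, 0.406, 0, 4.25],
  ],
)

```text
clock: 16.35
position: [0.5528, 0.0454, 0.1044]
tcp_rot: [[-0.957, 0.291, -0.0], [0.291, 0.957, 0.0], [0.0, 0.0, -1.0]]
contact_force: [0.1, 0.7, -1.5]
finger_gap: 0.0428
grasp_force: 8.7
```

In the tool's units: 20.3 cm / 50 = 0.406, 19.9 cm / 50 = 0.398.

Call:
step_arm(
  moves=[
    [0, 0, 0, 0, 0.012, 0, 4.25],
    [0, 0, 0, 0, 0.036, 0, 4.25],
    [0, 0, 0, 0, 0.072, 0, 4.25],
    [0, 0, 0, 0, 0.112, 0, 4.25],
    [0, 0, 0, 0, 0.156, 0, 4.25],
    [0, 0, 0, 0, 0.2, 0, 4.25],
    [0, 0, 0, 0, 0.248, 0, 4.25],
    [0, 0, 0, 0, 0.296, 0, 4.25],
    [0, 0, 0, 0, 0.34, 0, 4.25],
    [0, 0, 0, 0, 0.376, 0, 4.25],
    [0, 0, 0, 0, 0.398, 0, 4.25],
    [0, 0, 0, 0.004, 0.406, 0, 4.25],
  ],
)

```text
clock: 17.35
position: [0.6105, 0.239, 0.1045]
tcp_rot: [[-0.956, 0.292, 0.0], [0.292, 0.956, 0.0], [-0.0, 0.0, -1.0]]
contact_force: [0.3, 0.1, -1.1]
finger_gap: 0.0427
grasp_force: 8.7
```

Call:
step_arm(
  moves=[
    [0, 0, 0, 0, 0, 0, 4.25],
    [0, 0, 0, 0, 0, 0, 4.25],
    [0, 0, 0, 0, 0, 0, 4.25],
  ],
)

```text
clock: 17.6
position: [0.61, 0.2369, 0.1048]
tcp_rot: [[-0.956, 0.293, -0.0], [0.293, 0.956, -0.0], [0.0, -0.0, -1.0]]
contact_force: [0.7, 0.6, -1.9]
finger_gap: 0.0427
grasp_force: 8.7
```

In the tool's units: 11.2 cm / 50 = 0.224, 11 cm / 50 = 0.22.

Call:
step_arm(
  moves=[
    [0, 0, 0, 0, 0, 0.01, 4.25],
    [0, 0, 0, 0, 0, 0.03, 4.25],
    [0, 0, 0, 0, 0, 0.06, 4.25],
    [0, 0, 0, 0, 0, 0.09, 4.25],
    [0, 0, 0, 0, 0, 0.12, 4.25],
    [0, 0, 0, 0, 0, 0.15, 4.25],
    [0, 0, 0, 0, 0, 0.176, 4.25],
    [0, 0, 0, 0, 0, 0.196, 4.25],
    [0, 0, 0, 0, 0, 0.21, 4.25],
    [0, 0, 0, 0, 0, 0.22, 4.25],
    [0, 0, 0, 0, 0, 0.224, 4.25],
    [0, 0, 0, 0, 0, 0.224, 4.25],
  ],
)

```text
clock: 18.6
position: [0.6102, 0.2378, -0.0073]
tcp_rot: [[-0.956, 0.292, 0.0], [0.292, 0.956, -0.0], [-0.0, -0.0, -1.0]]
contact_force: [-0.7, 0.2, -1.9]
finger_gap: 0.042
grasp_force: 8.7
```

In the tool's units: 0.2 cm / 50 = 0.004, 0.15 cm / 50 = 0.003.

Call:
step_arm(
  moves=[
    [0, 0, 0, 0, 0, 0.001, 4.25],
    [0, 0, 0, 0, 0, 0.002, 4.25],
    [0, 0, 0, 0, 0, 0.003, 4.25],
    [0, 0, 0, 0, 0, 0.004, 4.25],
    [0, 0, 0, 0, 0, 0.004, 4.25],
  ],
)

```text
clock: 19.02
position: [0.6102, 0.2379, -0.009]
tcp_rot: [[-0.956, 0.292, 0.0], [0.292, 0.956, 0.0], [-0.0, 0.0, -1.0]]
contact_force: [-0.1, 0.6, -2.0]
finger_gap: 0.0427
grasp_force: 8.7
```

In the tool's units: 0.15 cm / 50 = 0.003, 0.1 cm / 50 = 0.002.

Call:
step_arm(
  moves=[
    [0, 0, 0, 0, 0, 0.001, 4.25],
    [0, 0, 0, 0, 0, 0.002, 4.25],
    [0, 0, 0, 0, 0, 0.003, 4.25],
    [0, 0, 0, 0, 0, 0.003, 4.25],
  ],
)

```text
clock: 19.35
position: [0.6101, 0.2378, -0.0108]
tcp_rot: [[-0.956, 0.292, -0.0], [0.292, 0.956, -0.0], [0.0, -0.0, -1.0]]
contact_force: [0.2, 0.3, -1.8]
finger_gap: 0.0424
grasp_force: 8.7
```

In the tool's units: 0.1 cm / 50 = 0.002, 0.07 cm / 50 = 0.0014.

Call:
step_arm(
  moves=[
    [0, 0, 0, 0, 0, 0.0006, 4.25],
    [0, 0, 0, 0, 0, 0.0014, 4.25],
    [0, 0, 0, 0, 0, 0.002, 4.25],
    [0, 0, 0, 0, 0, 0.002, 4.25],
  ],
)

```text
clock: 19.68
position: [0.6101, 0.2379, -0.0117]
tcp_rot: [[-0.956, 0.292, 0.0], [0.292, 0.956, 0.0], [-0.0, 0.0, -1.0]]
contact_force: [-0.1, -0.8, -0.9]
finger_gap: 0.0423
grasp_force: 8.7
```

In the tool's units: 0.04 cm / 50 = 0.0008, 0.02 cm / 50 = 0.0004.

Call:
step_arm(
  moves=[
    [0, 0, 0, 0, 0, 0.0004, 4.25],
    [0, 0, 0, 0, 0, 0.0008, 4.25],
    [0, 0, 0, 0, 0, 0.0008, 4.25],
  ],
)

```text
clock: 19.93
position: [0.6102, 0.2379, -0.0117]
tcp_rot: [[-0.956, 0.292, 0.0], [0.292, 0.956, 0.0], [-0.0, 0.0, -1.0]]
contact_force: [-0.7, 1.0, 3.0]
finger_gap: 0.0425
grasp_force: 8.7
```

The cover touched down: the force turned from about -1.5 N to +3 N. The pads swing back as they open, so I follow down slightly while releasing.

In the tool's units: 0.08 cm / 50 = 0.0016, 0.06 cm / 50 = 0.0012.

Call:
step_arm(
  moves=[
    [0, 0, 0, 0, 0, 0.0002, 4.35],
    [0, 0, 0, 0, 0, 0.0006, 4.5],
    [0, 0, 0, 0, 0, 0.0012, 4.65],
    [0, 0, 0, 0, 0, 0.0016, 4.8],
    [0, 0, 0, 0, 0, 0.0016, 4.8],
  ],
)

```text
clock: 20.35
position: [0.6103, 0.2379, -0.0127]
tcp_rot: [[-0.956, 0.292, 0.0], [0.292, 0.956, 0.0], [-0.0, 0.0, -1.0]]
contact_force: [-1.1, 0.6, 4.5]
finger_gap: 0.0476
grasp_force: 6.8
```

In the tool's units: 0.1 cm / 50 = 0.002, 0.08 cm / 50 = 0.0016.

Call:
step_arm(
  moves=[
    [0, 0, 0, 0, 0, 0.0006, 4.95],
    [0, 0, 0, 0, 0, 0.001, 5.1],
    [0, 0, 0, 0, 0, 0.0016, 5.25],
    [0, 0, 0, 0, 0, 0.002, 5.4],
    [0, 0, 0, 0, 0, 0.002, 5.4],
  ],
)

```text
clock: 20.77
position: [0.6103, 0.2378, -0.0139]
tcp_rot: [[-0.956, 0.293, 0.0], [0.293, 0.956, 0.0], [-0.0, 0.0, -1.0]]
contact_force: [0.4, 0.2, 4.3]
finger_gap: 0.0541
grasp_force: 4.8
```

The force stays slightly downward. I finish opening.

In the tool's units: 0.22 cm / 50 = 0.0044, 0.18 cm / 50 = 0.0036.

Call:
step_arm(
  moves=[
    [0, 0, 0, 0, 0, 0.0008, 5.55],
    [0, 0, 0, 0, 0, 0.0014, 5.7],
    [0, 0, 0, 0, 0, 0.0022, 5.85],
    [0, 0, 0, 0, 0, 0.003, 6.0],
    [0, 0, 0, 0, 0, 0.0036, 6.12],
    [0, 0, 0, 0, 0, 0.0044, 6.25],
    [0, 0, 0, 0, 0, 0.0044, 6.6],
    [0, 0, 0, 0, 0, 0.0044, 7],
    [0, 0, 0, 0, 0, 0.002, 7.6],
    [0, 0, 0, 0, 0, 0, 7.8],
    [0, 0, 0, 0, 0, 0, 7.8],
  ],
)

```text
clock: 21.68
position: [0.6103, 0.2379, -0.0136]
tcp_rot: [[-0.956, 0.292, 0.0], [0.292, 0.956, 0.0], [-0.0, 0.0, -1.0]]
contact_force: [-0.1, 0.9, -0.3]
finger_gap: 0.0781
grasp_force: 0.0
```

In the tool's units: -12 cm / 50 = -0.24, -11 cm / 50 = -0.22.

Call:
step_arm(
  moves=[
    [0, 0, 0, 0, 0, -0.01, 7.8],
    [0, 0, 0, 0, 0, -0.03, 7.8],
    [0, 0, 0, 0, 0, -0.05, 7.8],
    [0, 0, 0, 0, 0, -0.08, 7.8],
    [0, 0, 0, 0, 0, -0.11, 7.8],
    [0, 0, 0, 0, 0, -0.14, 7.8],
    [0, 0, 0, 0, 0, -0.17, 7.8],
    [0, 0, 0, 0, 0, -0.2, 7.8],
    [0, 0, 0, 0, 0, -0.22, 7.8],
    [0, 0, 0, 0, 0, -0.24, 7.8],
    [0, 0, 0, 0, 0, -0.24, 7.8],
    [0, 0, 0, 0, 0, -0.24, 7.8],
  ],
)

```text
clock: 22.68
position: [0.6102, 0.2379, 0.1065]
tcp_rot: [[-0.956, 0.292, 0.001], [0.292, 0.956, 0.0], [-0.001, 0.0, -1.0]]
contact_force: [0.8, 0.4, -0.5]
finger_gap: 0.0779
grasp_force: 0.0
```

```bash
python3 - <<'E'
from h import *
w=grab("wrist");a=grab("scene");s=w["s"];print(s["position"],s["contact_force"],s["clock"])
save(w,"end.png",np.hstack([cv2.resize(a["f"][130:300,200:440],(480,340)),cv2.resize(w["f"],(453,340))[:,:320]]))
E
```

```text
[0.61017258 0.23787536 0.10651812] [ 0.75670896  0.4101903  -0.49439145] 22.6833
```

View pics/end.png

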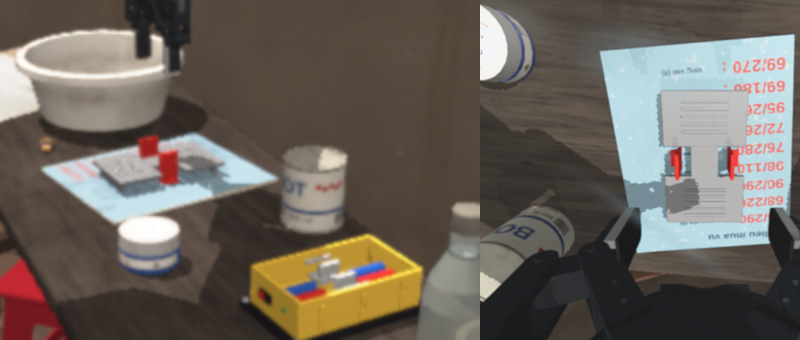

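The cover stands upright in the middle of the magazine, released, with the fingers clear; the pot, tin and bottle are where they were.

```bash
python3 -c "
from plant import ctrl
print(ctrl.sign_off())"
```

```text
the job is handed in; nothing more can be done
None
```

The grey cover is off the battery box and stands right way up, released, in the middle of the blue magazine; the job was handed in at about 23 s, and sign-off returned no verdict.

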